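# Line up specimen jars by size beside the temperature logger

### The job

Before the specimen jars are packed for transport, line the four up on the white board in order of size: one jar on each printed circle, upright and centred, the smallest on the circle nearest the black temperature logger and each next circle holding the next larger jar, so the largest is farthest from it. Never tip a jar over, and leave them all standing still on the board.

Things in the scene. Friction and masses are not known exactly. Their poses are not given: they have to be found in the camera images.
- jar_small: the smallest of four loose round specimen jars, white with a yellow screw lid: 48 mm tall, lid 30 mm in diameter (its top 14 mm; the white body below is 3 mm narrower), about 30 g. Starts upright on the worktop before the board; which is where varies. Origin: centre of its underside, z up; yaw means nothing. Loose things within 35 mm of it are flat (under 12 mm).
- jar_medium: the second smallest of four loose round specimen jars, white with a yellow screw lid: 62 mm tall, lid 38 mm in diameter (its top 14 mm; the white body below is 3 mm narrower), about 60 g. Starts upright on the worktop before the board; which is where varies. Origin: centre of its underside, z up; yaw means nothing. Loose things within 35 mm of it are flat (under 12 mm).
- jar_large: the second largest of four loose round specimen jars, white with a yellow screw lid: 76 mm tall, lid 46 mm in diameter (its top 14 mm; the white body below is 3 mm narrower), about 100 g. Starts upright on the worktop before the board; which is where varies. Origin: centre of its underside, z up; yaw means nothing. Loose things within 35 mm of it are flat (under 12 mm).
- jar_largest: the largest of four loose round specimen jars, white with a yellow screw lid: 90 mm tall, lid 54 mm in diameter (its top 14 mm; the white body below is 3 mm narrower), about 150 g. Starts upright on the worktop before the board; which is where varies. Origin: centre of its underside, z up; yaw means nothing. Loose things within 35 mm of it are flat (under 12 mm).
- mark_a: one of four identical circles printed on the board (thin black ring, 66 mm outside diameter, flush). The four lie in a straight row along the board, 90 mm apart; the letters say nothing of the order along the row, which varies. Origin: centre of the circle, on the board's top face, 12 mm above the worktop.
- mark_b: one of four identical circles printed on the board (thin black ring, 66 mm outside diameter, flush). The four lie in a straight row along the board, 90 mm apart; the letters say nothing of the order along the row, which varies. Origin: centre of the circle, on the board's top face, 12 mm above the worktop.
- mark_c: one of four identical circles printed on the board (thin black ring, 66 mm outside diameter, flush). The four lie in a straight row along the board, 90 mm apart; the letters say nothing of the order along the row, which varies. Origin: centre of the circle, on the board's top face, 12 mm above the worktop.
- mark_d: one of four identical circles printed on the board (thin black ring, 66 mm outside diameter, flush). The four lie in a straight row along the board, 90 mm apart; the letters say nothing of the order along the row, which varies. Origin: centre of the circle, on the board's top face, 12 mm above the worktop.
- board: fixed flat white plastic board lying on the worktop across the robot's front, 500 mm long (its y), 90 mm wide (its x), 12 mm thick; its place and yaw vary. Origin: centre of its underside, z up. At its two ends, 215 mm from its centre, the black logger and a white cold block. Tube racks 100 mm high and a 160 mm bottle stand at least 45 mm beyond the board's far edge.
- logger: fixed black temperature logger with a small display, 60 x 46 mm and 22 mm high, standing on one end of the board (which end varies), in line with the circles, 80 mm from the centre of the nearest one. Origin: centre of its underside. A white cold block of the same size stands at the other end.

How it is judged:
By the outcome, as a careful person would: the job done as asked, in the order asked, and still so for the second after the job is handed in, with the robot touching nothing.
It also fails if it takes over 96 s, if anything falls off the work surface, if the arm or the gripper's body presses on something with over 40 N, if the wrist force passes 120 N, or if a joint passes its speed limit or range.

### The arm

A 6-joint arm with a two-finger parallel gripper is mounted at the origin on the work surface. World frame = base frame: x ahead of the robot, y to its left, z up, the work surface at z = 0. Lengths are in m, angles in rad, forces in N, time in s.
With the tool pointing down it reaches from about 0.3 to 0.875 m from the base axis. Payload 4.2 kg.
Tool frame: the origin (TCP) lies midway between the tips of the shut fingers; the grasp point (between the pads) lies 19 mm behind it; z points along the fingers, y is the line along which they close (so a half turn about z gives the same grasp; the last joint's range is limited). The gripper opens to 85 mm and grips with 20 to 120 N. Pads are 22 mm wide; open, the fingers measure 114 mm over their backs; the gripper's body (76 mm by 85 mm) begins 54 mm behind the grasp point. The pads swing forward as they close: fully open they stand 13 mm farther back than shut.
Start: joints at [1.141, 0.32, 1.565, -0, 1.257, -0.02], TCP at [0.229, 0.527, 0.231] pointing down, gripper open.
Joint ranges: [-3.11, 3.11], [-0.84, 2.01], [0.21, 2.61], [-1.34, 4.49], [0.05, 2.63], [-2.56, 2.56]. Speed limits (rad/s): [2.57, 2.57, 3.14, 3.14, 3.14, 3.14].

### API

Orientations are given as [roll, pitch, yaw] about the fixed x, y, z axes, in that order (R = Rz(yaw) Ry(pitch) Rx(roll)).
In Python, from workcell import reach, move_linear, movej, grip, dwell, inverse_kinematics, capture, camera_model, PlanningError, hand_in, cut_out, get_time, get_joint_positions, get_joint_vel, get_effort, get_tool_pos, get_ee_rot, get_contact_force, get_moment, get_grip_width, get_grasp_force gives the robot as it stands. Calls block until the motion is done:
- reach(position, orientation): joint-space move of the TCP to a pose.
- move_linear(position, rot=None, rate=0.15, threshold=None): straight line of the TCP; rot=None keeps the orientation; rate is the mean speed in m/s. With threshold (N) it stops when the force on the tool has changed by that much, and returns True; else False.
- movej(angles): joint-space move.
- grip(opening, strength=None): finger opening in m; strength is the grip in N (None keeps the last); returns when the fingers have stopped.
- dwell(seconds).
- inverse_kinematics(position, orientation): joint angles nearest the present ones, or None.
- capture(name): name is "scene" or "top" or "wrist"; returns (picture, depth): 384x512x3 uint8, red, green, blue; 384x512 float32, m along the optical axis (not along the pixel's ray), 0 where there is no reading.
- camera_model(name): a dict with "camera_matrix" (3x3 intrinsics, pixels), "distortion" ([k1, k2, p1, p2, k3] as OpenCV has them; the pictures are not rectified), "eye" and "attitude" of the camera in the world; the wrist camera has in their place "hand_eye" (4x4, takes a point from camera to tool coordinates, whose origin is the TCP and whose axes are the flange's). Camera axes: x right, y down, z forward; pixel columns grow to the right and rows downward; lengths in m; the calibration is good to about 2 mm. A picture is of the moment at which its call begins: read the wrist's pose just before it. camera_model takes no time and is no camera call.
A pose or a line that the arm cannot do raises PlanningError and nothing moves.
- hand_in(): hands the job in; it is judged then, once.
Trained networks look in the newest picture that a camera, given by its name, has taken for a name from the list of things; names that differ only in an ending like _2 or _b are one class to them, and where a whole thing is asked for, a point or a joint stands for the part that bears it (a point fixed in the world has none). Each returns a list of dicts, best first, with "score" (0 to 1); they miss things now and then, are a little off and sometimes report something else, mostly with a low value. They report only what shows in the picture. A call takes as long as a camera call.
- cut_out(camera, target): "region" (384x512 bool, what is visible of it) and "box" ([left, top, right, bottom] in pixels, round what is visible of it).
Readings, each from a call of its own:
- get_time(): time.
- get_joint_positions(): joint angles.
- get_joint_vel(): joint speeds.
- get_effort(): joint torques, N m.
- get_tool_pos(): TCP position.
- get_ee_rot(): TCP orientation.
- get_contact_force(): force on the tool from outside, world axes, zero at the start.
- get_moment(): the same for the moment, N m.
- get_grip_width(): finger opening in m.
- get_grasp_force(): force on a finger pad.
Only numpy, scipy, OpenCV 4.12 (cv2) and the standard library are available. Lean on these libraries where they do the work, as an engineer would, in place of code of your own. Each camera call takes 0.05 s, during which the arm holds its last target. There are 200 camera calls.

## Working session

There is one attempt and no reset: what is moved stays moved. The work goes in short steps, each a Python script; the robot and the scene stay as the last script left them, time stands still between calls to the robot, and variables do not carry over. Pictures are saved under pics/ and viewed, at most 14 in all, crops included, and the job is handed in when it is done.

```bash
mkdir -p pics; ls; python3 - <<'E'
from workcell import *
import cv2,numpy as np
for c in ("scene","top"):
    p,d=capture(c); cv2.imwrite(f"pics/{c}0.png",p[...,::-1]); np.savez(f"{c}0.npz",p=p,d=d)
    m=camera_model(c); print(c,m)
    for t in ("jar_small","jar_medium","jar_large","jar_largest","mark_a","board","logger"):
        print(t,[(round(r['score'],2),r['box']) for r in cut_out(c,t)][:6])
print(get_time(),get_ee_rot())
E
```

```text
pics
scene {'camera_matrix': array([[369.41740196,   0.        , 248.87317598],
       [  0.        , 369.41740196, 188.33723376],
       [  0.        ,   0.        ,   1.        ]]), 'distortion': array([0.00917351, 0.        , 0.        , 0.        , 0.        ]), 'eye': array([0.9659453 , 0.43772806, 0.54047768]), 'attitude': array([-2.24539632,  0.00907501,  2.3956968 ])}
jar_small [(0.69, [306.5, 180.9, 318.0, 206.2])]
jar_medium [(0.77, [195.2, 117.7, 211.9, 150.1])]
jar_large [(0.55, [254.1, 144.4, 274.4, 179.5])]
jar_largest []
mark_a [(0.85, [240.3, 232.7, 274.5, 255.2]), (0.85, [186.2, 185.9, 215.6, 212.4]), (0.84, [215.1, 211.0, 244.2, 231.7]), (0.7, [274.0, 260.3, 307.8, 285.8])]
board [(0.76, [160.0, 174.2, 355.7, 339.8])]
logger [(0.66, [384.1, 210.7, 433.1, 263.3]), (0.61, [299.6, 279.9, 347.1, 319.9])]
top {'camera_matrix': array([[373.0673324 ,   0.        , 258.36240459],
       [  0.        , 373.0673324 , 190.70032826],
       [  0.        ,   0.        ,   1.        ]]), 'distortion': array([0.00371431, 0.        , 0.        , 0.        , 0.        ]), 'eye': array([0.45207745, 0.00804066, 0.9496526 ]), 'attitude': array([-3.02809062, -0.00645766, -1.54686019])}
jar_small [(0.53, [224.2, 228.0, 238.0, 245.6])]
jar_medium [(0.67, [370.4, 226.3, 392.8, 237.7])]
jar_large [(0.86, [283.1, 231.1, 298.9, 247.1]), (0.55, [179.9, 149.7, 205.3, 173.6])]
jar_largest [(0.82, [119.6, 222.8, 157.8, 251.2]), (0.6, [179.7, 148.8, 205.6, 172.8])]
mark_a [(0.97, [251.9, 154.1, 278.0, 180.7]), (0.64, [179.8, 146.9, 205.1, 172.9]), (0.63, [284.1, 155.0, 314.5, 182.2])]
board [(0.71, [149.1, 138.6, 345.0, 191.4])]
logger [(0.74, [150.6, 144.2, 175.7, 167.2])]
0.8 [3.14147189e+00 3.77945214e-05 2.73179880e+00]
```

View pics/scene0.png

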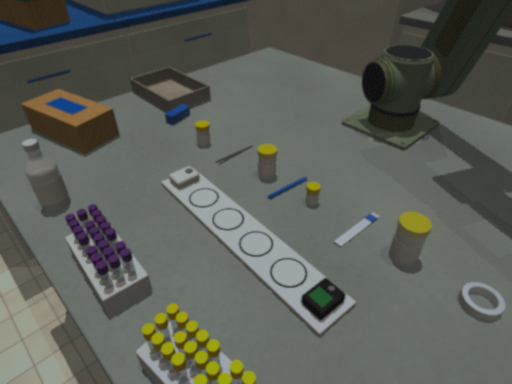

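View pics/top0.png

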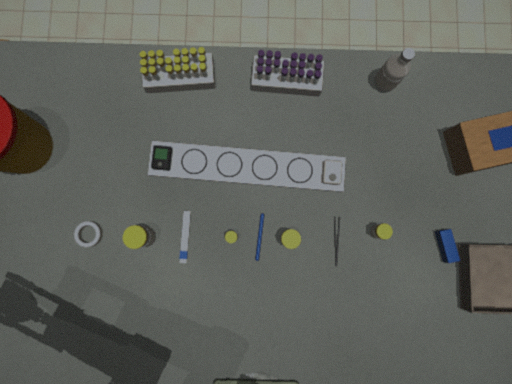

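Top view: the logger is at (162,157). The circles run left to right at x≈194, 229, 264 and 300 px. The jars are largest (135,237), small (231,237), large (291,239) and medium (385,231). Only flat items (spatula, pen, tweezers) lie between them.

```bash
cat > h.py <<'E'
import numpy as np,cv2
from scipy.spatial.transform import Rotation as R
from workcell import *
H=dict(small=.048,medium=.062,large=.076,largest=.090); D=dict(small=.030,medium=.038,large=.046,largest=.054)
def pose(c):
    m=camera_model(c); 
    if 'eye' in m: return m,R.from_euler('xyz',m['attitude']).as_matrix(),np.array(m['eye'])
    T=np.eye(4);T[:3,:3]=R.from_euler('xyz',get_ee_rot()).as_matrix();T[:3,3]=get_tool_pos()
    T=T@m['hand_eye']; return m,T[:3,:3],T[:3,3]
def toplane(mp,uv,z):
    m,Rm,e=mp
    n=cv2.undistortPoints(np.float64(uv).reshape(-1,1,2),m['camera_matrix'],m['distortion']).reshape(-1,2)
    d=np.c_[n,np.ones(len(n))]@Rm.T
    return (e+d*((z-e[2])/d[:,2])[:,None])[:,:2]
def project(mp,P):
    m,Rm,e=mp
    return cv2.projectPoints(np.float64(P).reshape(-1,1,3),cv2.Rodrigues(Rm.T)[0],-Rm.T@e,m['camera_matrix'],m['distortion'])[0].reshape(-1,2)
def comps(mask,amin=15):
    n,l,s,c=cv2.connectedComponentsWithStats(mask.astype(np.uint8))
    return [(l==i,s[i],c[i]) for i in range(1,n) if s[i,4]>=amin]
def yellow(p):
    h=cv2.cvtColor(p,cv2.COLOR_RGB2HSV); return (h[...,0]>22)&(h[...,0]<36)&(h[...,1]>120)&(h[...,2]>70)
def lidfit(mp,mask,k):
    """lid centre: match the yellow mask to the projected lid silhouette (cylinder)"""
    from scipy.optimize import minimize
    a=np.linspace(0,2*np.pi,40); c=np.c_[np.cos(a),np.sin(a)]*D[k]/2
    ys,xs=np.nonzero(mask); g=toplane(mp,[[xs.mean(),ys.mean()]],H[k]-.004)[0]
    def cost(q):
        P=np.r_[np.c_[c+q,np.full(40,H[k])],np.c_[c+q,np.full(40,H[k]-.014)]]
        h=cv2.convexHull(np.float32(project(mp,P))); M=cv2.moments(h)
        return (M['m10']/M['m00']-xs.mean())**2+(M['m01']/M['m00']-ys.mean())**2
    r=minimize(cost,g,method='Nelder-Mead',options=dict(xatol=1e-5,fatol=1e-6)); 
    return r.x
E
python3 - <<'E'
from h import *
for c in ("top","scene"):
    z=np.load(c+"0.npz");p=z['p'];mp=pose(c)
    print(c)
    for m,s,ct in comps(yellow(p)):
        top=toplane(mp,[ct],.05)[0]
        if top[0]<.5: print(' y',s,np.round(ct,1),np.round(top,3),[(k,np.round(lidfit(mp,m,k),4)) for k in H])
    if c=="top":
        g=cv2.cvtColor(p,cv2.COLOR_RGB2GRAY); roi=np.zeros_like(g);roi[147:187,178:318]=1
        for m,s,ct in comps((g<125)&(roi>0)):
            b=np.argwhere(m)[:,::-1].astype(np.float32)
            e=cv2.fitEllipse(b); print(' ring',s,np.round(ct,2),np.round(e[0],2),np.round(toplane(mp,[ct,e[0]],.012),4).tolist())
        print('logger',toplane(mp,[[162,157]],.03))
    else:
        capture("scene")
        for r in cut_out("scene","mark_a"):
            e=cv2.fitEllipse(cv2.convexHull(np.argwhere(r['region'])[:,::-1].astype(np.int32))); print(' ring',np.round(e[0],1),np.round(toplane(mp,[e[0]],.012),4))
E
```

```text
top
 y [376 224  16  15 192] [383.7 231. ] [ 0.465 -0.299] [('small', array([ 0.4648, -0.3014])), ('medium', array([ 0.4646, -0.2966])), ('large', array([ 0.4645, -0.2918])), ('largest', array([ 0.4643, -0.287 ]))]
 y [123 226  24  23 430] [134.6 236.6] [0.437 0.298] [('small', array([0.4371, 0.3002])), ('medium', array([0.4374, 0.2957])), ('large', array([0.4376, 0.2911])), ('largest', array([0.4379, 0.2866]))]
 y [225 231  12  12 101] [230.5 236.4] [0.443 0.069] [('small', array([0.4431, 0.0691])), ('medium', array([0.4432, 0.0681])), ('large', array([0.4434, 0.0671])), ('largest', array([0.4436, 0.0661]))]
 y [282 230  18  18 253] [290.4 238.4] [ 0.442 -0.075] [('small', array([ 0.4416, -0.0753])), ('medium', array([ 0.4418, -0.074 ])), ('large', array([ 0.442 , -0.0727])), ('largest', array([ 0.4422, -0.0713]))]
 ring [231 147  87   8 365] [286.55 149.13] [286.78 149.19] [[0.6681, -0.0651], [0.668, -0.0657]]
 ring [181 148  27  26 173] [193.99 161.03] [193.81 160.96] [[0.6311, 0.1704], [0.6313, 0.1709]]
 ring [216 151  27  27 170] [228.98 164.15] [228.99 163.97] [[0.6253, 0.0811]
[... 588 characters left out ...]
266.7 150. ] [ 0.42  -0.096] [('small', array([ 0.4095, -0.1059])), ('medium', array([ 0.425 , -0.0908])), ('large', array([ 0.4405, -0.0757])), ('largest', array([ 0.456 , -0.0606]))]
 y [307 182  13  12 121] [313. 187.] [0.451 0.075] [('small', array([0.4412, 0.0679])), ('medium', array([0.4558, 0.0781])), ('large', array([0.4704, 0.0884])), ('largest', array([0.4849, 0.0986]))]
 y [399 212  33  22 532] [415.  222.4] [0.395 0.276] [('small', array([0.3841, 0.2728])), ('medium', array([0.4003, 0.2773])), ('large', array([0.4165, 0.2818])), ('largest', array([0.4326, 0.2862]))]
 ring [255.4 243.9] [[0.6284 0.0837]]
 ring [288.1 272.6] [[0.6333 0.1735]]
 ring [203.1 197.6] [[ 0.6173 -0.0966]]
```

```bash
cat >> h.py <<'E'
JAR=dict(small=(.4425,.0688),medium=(.4645,-.2970),large=(.4416,-.0735),largest=(.4370,.2866))
MARK=dict(zip(H,[(.6311,.1706),(.6256,.0810),(.6205,-.0091),(.6152,-.0988)]))
YAW=np.pi/2-.06; ROT=[np.pi,0,YAW]; ZS=.17
def pick(k,off=(0,0)):
    x,y=np.array(JAR[k])+off; zg=H[k]-.007-.019-13e-3*(D[k]/.085)**2*-1-.001  # open pads sit higher than the tip
    zg=H[k]-.007-.019-.013*(D[k]/.085)**2
    grip(min(D[k]+.026,.083)); reach([x,y,ZS],ROT)
    hit=move_linear([x,y,zg],rate=.12,threshold=8)
    grip(D[k]-.01,40); print(k,'hit',hit,'zg',zg,'w',get_grip_width(),'F',get_grasp_force(),'t',get_time())
    move_linear([x,y,zg+.13],rate=.15); print(' w',get_grip_width(),'F',get_contact_force())
    return zg
def place(k,zg,off=(0,0)):
    x,y=np.array(MARK[k])+off
    reach([x,y,zg+.13],ROT); move_linear([x,y,zg+.018],rate=.13); dwell(.2)
    hit=move_linear([x,y,zg+.0105],rate=.02,threshold=3); print(' place hit',hit,get_tool_pos(),get_contact_force(),get_time())
    grip(D[k]+.022); move_linear([x,y,max(zg+.1,ZS)],rate=.15)
E
sed -i '/\*-1-.001/s/; zg=.*//' h.py
python3 - <<'E'
from h import *
zg=pick('small')
p,d=capture('scene');cv2.imwrite('pics/s1.png',p[...,::-1])
E
```

```text
small hit False zg 0.020380622837370244 w 0.02898308947375487 F 39.13413941860199 t 4.9167
 w 0.028636781074771703 F [-0.91859863 -0.2383811   0.4272675 ]
```

```bash
python3 - <<'E'
from h import *
place('small',.02038)
mp=pose('wrist');p,d=capture('wrist');cv2.imwrite('pics/w1.png',p[...,::-1]);np.savez('w1.npz',p=p,R=mp[1],e=mp[2])
p,d=capture('top');cv2.imwrite('pics/t1.png',cv2.resize(p[110:270,100:400],None,fx=2.6,fy=2.6)[...,::-1]);np.savez('t1.npz',p=p)
print(get_time(),mp[2])
E
```

```text
place hit True [0.63141849 0.17070871 0.03302827] [0.20533222 0.23878815 4.48836863] 8.4
9.9167 [0.63588921 0.24230629 0.31165509]
```

View pics/w1.png

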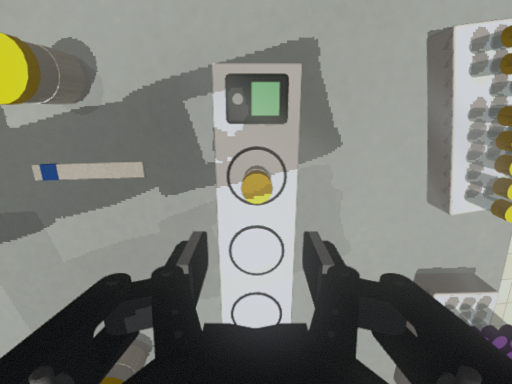

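View pics/t1.png

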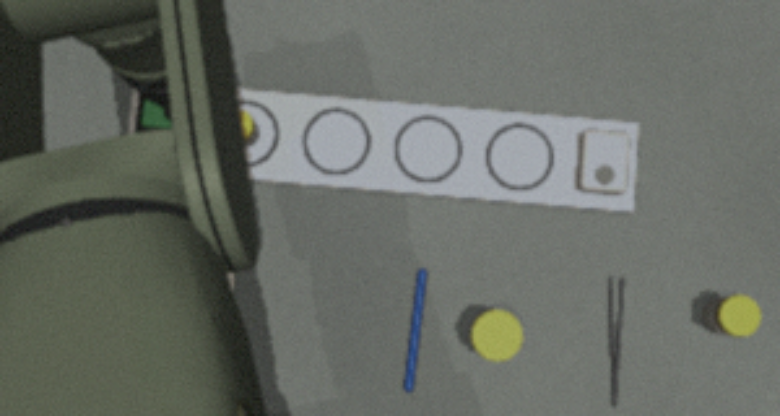

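The small jar stands in the first ring. In the wrist view the lid is at about (257,185) and the ring at (257,176), with parallax between them. I'll measure the offset between the two.

```bash
python3 - <<'E'
from h import *
z=np.load('w1.npz');p=z['p'];mp=(camera_model('wrist'),z['R'],z['e'])
h=cv2.cvtColor(p,cv2.COLOR_RGB2HSV); y=(h[...,0]>15)&(h[...,0]<36)&(h[...,1]>110)&(h[...,2]>60)
y[:160]=0;y[210:]=0;y[:,:230]=0;y[:,280:]=0
for m,s,c in comps(y): print('lid',s,c,lidfit(mp,m,'small'))
g=cv2.cvtColor(p,cv2.COLOR_RGB2GRAY)
for i,(cx,cy,r) in enumerate([(257,176,30),(257,250,28)]):
    # darkest radial pixel
    pts=[]
    for a in np.linspace(0,2*np.pi,90,endpoint=False):
        rr=np.arange(r-5,r+5,.25); xs=cx+rr*np.cos(a); ys=cy+rr*np.sin(a)
        v=cv2.remap(g,np.float32(xs)[None],np.float32(ys)[None],1)[0].astype(float)
        if v.min()<np.median(v)-25: j=v.argmin(); pts.append((xs[j],ys[j]))
    W=toplane(mp,pts,.012); A=np.c_[2*W,np.ones(len(W))]; s=np.linalg.lstsq(A,(W**2).sum(1),rcond=None)[0]
    res=np.abs(np.linalg.norm(W-s[:2],axis=1)-np.sqrt(s[2]+s[:2]@s[:2])); ok=res<.0015
    s=np.linalg.lstsq(A[ok],(W[ok]**2).sum(1),rcond=None)[0]
    print('ring',len(pts),ok.sum(),s[:2],'r',np.sqrt(s[2]+s[:2]@s[:2]))
E
```

```text
lid [242 171  30  33 780] [256.41666667 187.20128205] [0.63236524 0.16847621]
ring 90 90 [0.63254532 0.17231873] r 0.031261791434856266
ring 90 90 [0.62720118 0.08243358] r 0.03128125968126317
```

```bash
python3 - <<'E'
from h import *
z=np.load('w1.npz');p=z['p'].copy();mp=(camera_model('wrist'),z['R'],z['e'])
p=cv2.resize(p[130:230,200:320],None,fx=6,fy=6,interpolation=cv2.INTER_NEAREST)
a=np.linspace(0,2*np.pi,60); c=np.c_[np.cos(a),np.sin(a)]
for q,r,zz,col in [((.6325,.1723),.033,.012,(255,0,0)),((.6324,.1685),.015,.060,(0,255,255)),((.6325,.1723),.015,.060,(255,0,255))]:
    u=(project(mp,np.c_[np.array(q)+c*r,np.full(60,zz)])-[200,130]+.5)*6
    cv2.polylines(p,[np.int32(u)],True,col,1)
cv2.imwrite('pics/w1b.png',p[...,::-1])
E
```

```text
(no output)
```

View pics/w1b.png

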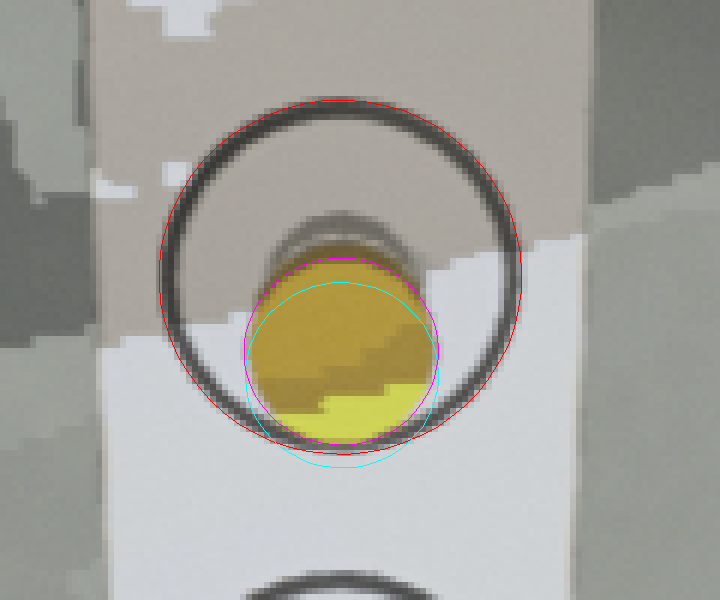

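The magenta outline, a lid centred on the ring, matches the lid to about 0.5 mm. The −4 mm reading came from leaving out the board height. I'll continue without any correction.

```bash
cat >> h.py <<'E'
def overlay(p,mp,name,ks):
    a=np.linspace(0,2*np.pi,60); c=np.c_[np.cos(a),np.sin(a)]; o=cv2.resize(p,None,fx=1.5,fy=1.5)
    for k in ks:
        q=np.array(MARK[k])+[.0013,.0016]
        for r,zz,col in [(.033,.012,(255,0,0)),(D[k]/2,.012+H[k],(255,0,255))]:
            cv2.polylines(o,[np.int32((project(mp,np.c_[q+c*r,np.full(60,zz)])+.5)*1.5)],True,col,1)
    cv2.imwrite(f'pics/{name}.png',o[...,::-1])
E
python3 - <<'E'
from h import *
zg=pick('medium')
if get_grip_width()>.033:
    place('medium',zg)
    mp=pose('wrist');p,d=capture('wrist');overlay(p,mp,'w2',['small','medium'])
print(get_time())
E
```

```text
medium hit False zg 0.03340179930795848 w 0.03681908541649306 F 39.6893835067749 t 13.65
 w 0.03665812525285014 F [-0.79086786  0.88114947 -1.29853118]
 place hit True [0.62594411 0.08107991 0.04619176] [-0.48201606  0.44227324  3.61956105] 17.7333
19.1167
```

View pics/w2.png

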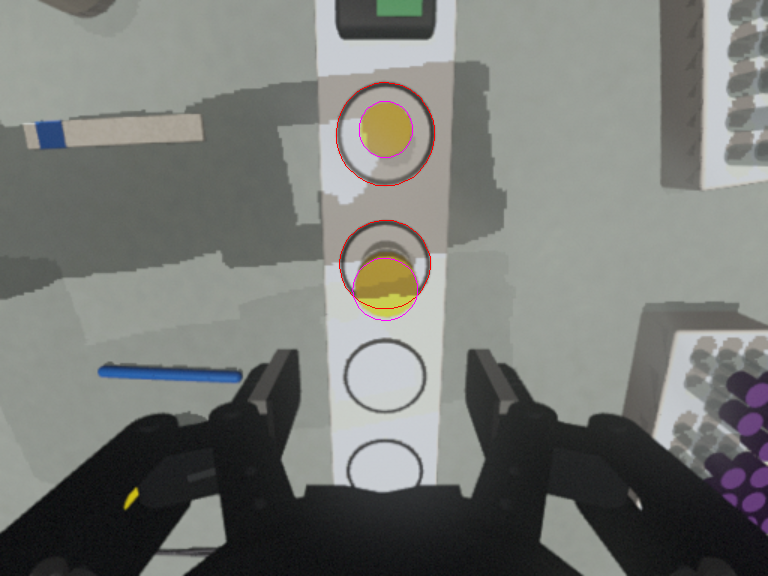

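The small and medium jars match their centred outlines at (385,130) and (385,288), so both are placed well. Next is the large jar.

```bash
python3 - <<'E'
from h import *
for k in ('large','largest'):
    zg=pick(k)
    if get_grip_width()<D[k]-.006: print('lost'); break
    place(k,zg)
    mp=pose('wrist');p,d=capture('wrist');overlay(p,mp,'w_'+k,list(H))
    print(get_time())
reach([.45,.35,.3],ROT)
p,d=capture('top');overlay(p,pose('top'),'t_end',list(H));print(get_time())
E
```

```text
large hit False zg 0.04619266435986158 w 0.04457999746086628 F 40.314613580703735 t 21.8833
 w 0.04459554992584464 F [ 0.25899209 -0.35965505 -0.34985159]
 place hit True [ 0.62087885 -0.00910514  0.05899783] [-0.05870964  0.19276647  4.29980465] 25.2333
26.5333
largest hit False zg 0.05875321799307957 w 0.05279016020246121 F 41.371877789497375 t 29.5583
 w 0.052620065539938206 F [-1.13075927  0.06072125 -0.23811694]
 place hit True [ 0.61554906 -0.09892623  0.07174624] [0.34277041 0.16097805 4.08321722] 33.6833
34.9
36.75
```

View pics/w_largest.png

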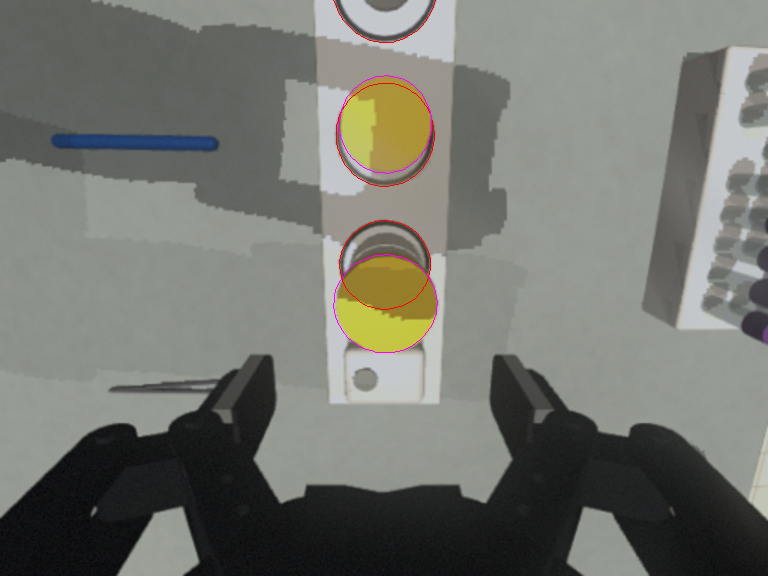

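View pics/t_end.png

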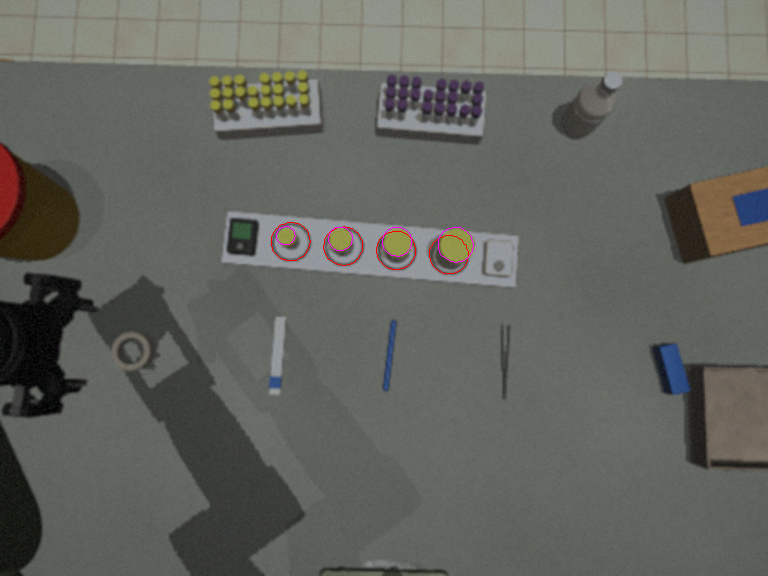

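All four jars stand upright and centred on their rings, in ascending size from the logger, at (286,236), (340,240), (397,243) and (456,245). The arm is clear of them.

```bash
python3 -c "
from workcell import *
print(hand_in())"
```

```text
the job is handed in; nothing more can be done
None
```

The four jars stand upright on the printed circles in size order, smallest nearest the logger, each centred as far as the camera checks could show, and the job was handed in at about 37 s.

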